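Lay the brush on its raised rest

ROBOT

A 6-joint arm with a two-finger parallel gripper is mounted at the origin on a cart in front of the work surface, level with it; the furniture and walls round the work are solid. World frame = base frame: x ahead of the robot, y to its left, z up, the work surface at z = 0. Lengths are in m, angles in rad, forces in N, time in s.
With the tool pointing down it reaches from about 0.325 to 0.775 m from the base axis. Payload 5.5 kg.
Tool frame: the origin (TCP) lies between the finger pads; the fingertips stand 8 mm ahead of it and the grasp point (between the pads) lies 11 mm behind it (tcp_to_tips is the distance from the TCP to the fingertips, in m); z points along the fingers, y is the direction in which the jaws open and shut (so a half turn about z gives the same grasp; the last joint's range is limited). The gripper opens to 88 mm and grips with 3 to 60 N. Pads are 20 mm wide; open, the fingers measure 115 mm over their backs; the gripper's body (75 mm by 178 mm) begins 61 mm behind the grasp point.
Start: joints at [-1.321, 0.091, 1.231, -0, 1.82, -0.057], TCP at [0.181, -0.572, 0.231] pointing down, gripper open.
Joint ranges: [-2.87, 2.87], [-0.86, 2.18], [0.17, 2.46], [-1.51, 4.65], [0.06, 2.69], [-2.65, 2.65]. Speed limits (rad/s): [2.57, 2.57, 3.01, 3.14, 3.14, 3.14].

INTERFACE

Orientations are given as a unit quaternion [w, x, y, z].
In Python, from bench import * gives the robot as it stands. Calls block until the motion is done:
- move_to(position, orientation): joint-space move of the TCP to a pose.
- move_l(position, speed=0.15, orientation=None): straight line of the TCP; orientation=None keeps the orientation; speed is the mean speed in m/s.
- movej(angles): joint-space move.
- gripper_open() and close(): open the fingers fully, or close them until they stop; the grip force is fixed at half the most.
- hold(seconds).
- inverse_kinematics(position, orientation): joint angles nearest the present ones, or None.
- state(): the state.
- get_image(name): name is "side" or "top"; returns a dict with "frame" (400x640x3 uint8, blue, green, red), "depth" (400x640 float32, m along the optical axis (not along the pixel's ray), 0 where there is no reading), "camera_matrix" (3x3 intrinsics, pixels), "k1" (the pictures are not rectified: a ray, as slopes to the right and down, at radius r is drawn at 1 + k1 r^2 times it, then the intrinsics apply), "view" (4x4, takes a point from world to camera coordinates). Camera axes: x right, y up, looking along -z (the intrinsics and any distortion apply to the point x, -y, -z); pixel columns grow to the right and rows downward; lengths in m; the calibration is good to about 2 mm. A picture is of the moment at which its call begins.
A pose or a line that the arm cannot do raises IKError and nothing moves.
- job_done(): hands the job in, once; it reports no verdict.
The state is a dict: "time": time; "joint_pos": joint angles; "dq": joint speeds; "joint_torque": joint torques, N m; "ee_pos": TCP position; "ee_rot": TCP orientation; "ft_force": force on the tool from outside, world axes, zero at the start; "moment": the same for the moment, N m; "finger_gap": finger opening in m.
Only numpy, scipy, OpenCV 4.12 (cv2) and the standard library are available. Lean on these libraries where they do the work, as an engineer would, in place of code of your own. Each camera call takes 0.05 s, during which the arm holds its last target. There are 200 camera calls.

TASK

Put the wooden-handled brush back on its rest: lay it across both raised saddles, between their lips and about centred, so that it lies level with its bristles clear of the bench. Set it down rather than dropping it, and leave the screwdriver and the scoop where they lie.

Things in the scene. Friction and masses are not known exactly. Their poses are not given: they have to be found in the camera images.
- brush_mid (a point): Middle (half-way along and half-way up) of the loose brush: light wooden handle, white collar, dark bristles at one end. It lies on the bench, 140 mm long along its own y axis, 21 mm thick in x and z, about 40 g. Grip it across its thickness here; it does not roll. Either way round on the rest is right.
- brush_rest: Fixed rest; origin under its centre, on the bench. Dark wooden base 72 (x) by 116 (y) by 12 mm, with two metal uprights, each 8 mm thick, at y = -40 and +40 mm (72 mm free between them for fingers). Each has a flat black saddle on top, 60 mm above the bench, 46 mm wide in x between lips that rise to 74 mm (64 mm over the lips). The brush lies along the rest's y.
- screwdriver_mid (a point): Middle of a loose screwdriver with a red handle, lying on the bench, 196 mm long along its y axis, 26 mm thick, the point 13 mm above the bench. A bystander.
- scoop_mid (a point): Middle of a loose pale dosing scoop with a long thin handle, lying on the bench, 148 mm long along its y axis, 42 mm wide, 29 mm high, the point half-way up. A bystander.
Things that resemble listed ones, but are neither listed nor needed, are in the scene too. Of the things that look like the part that bears brush_mid, the middle-sized one is meant.

How it is judged:
At the end, for the whole second after the job is handed in: The brush lies at rest in both saddles between the lips: its middle 66 to 75 mm above the bench, within 16 mm of the rest's centre across and 25 mm along, its length within 0.3 rad of the rest's y axis and within 5 degrees of level; the screwdriver and the scoop are within 30 mm of where they lay (z of brush_mid in the frame of brush_rest between 0.066 and 0.075 m and x of brush_mid in the frame of brush_rest between -0.016 and 0.016 m and y of brush_mid in the frame of brush_rest between -0.025 and 0.025 m and angle between the y axis of brush_mid and the y axis of brush_rest, either way round below 0.3 rad and angle between brush_mid's own y axis and vertical between 1.48 and 1.66 rad and linear speed of brush below 0.02 m/s and distance of each of screwdriver_mid, scoop_mid from where it was at the start of the episode below 0.03 m); the robot touches nothing.
It fails at once if the screwdriver was disturbed (distance of screwdriver_mid from where it was at the start of the episode above 0.03 m).
It fails at once if the scoop was disturbed (distance of scoop_mid from where it was at the start of the episode above 0.03 m).
It fails at once if the brush was dropped or flung: faster than 0.5 m/s with no finger on it (linear speed of brush above 0.5 m/s and contact force between brush and the fingers below 0.01 N).
It also fails if it takes over 32 s, if anything falls off the work surface, if the arm or the gripper's body presses on something with over 40 N, if the wrist force passes 120 N, or if a joint passes its speed limit or range.

## Working session

There is one attempt and no reset: what is moved stays moved. The work goes in short steps, each a Python script; the robot and the scene stay as the last script left them, time stands still between calls to the robot, and variables do not carry over. Pictures are saved under pics/ and viewed, about 8 in all and at most 12, crops included, and the job is handed in when it is done.

```bash
mkdir -p pics; ls; cat > h.py <<'E'
import numpy as np, cv2
from bench import *
def cloud(im):
    K=np.array(im["camera_matrix"]);d=im["depth"];k1=im["k1"]
    h,w=d.shape;u,v=np.meshgrid(np.arange(w),np.arange(h))
    p=cv2.undistortPoints(np.stack([u,v],-1).reshape(-1,1,2).astype(float),K,np.array([k1,0,0,0,0.])).reshape(h,w,2)
    c=np.stack([p[...,0]*d,-p[...,1]*d,-d,np.ones_like(d)],-1)
    W=c@np.linalg.inv(np.array(im["view"])).T
    W=W[...,:3]; W[d<=0]=np.nan
    return W
E
python3 - <<'E'
from h import *
for n in("top","side"):
    im=get_image(n);cv2.imwrite(f"pics/{n}0.png",im["frame"])
    V=np.linalg.inv(np.array(im["view"]));print(n,V[:3,3],-V[:3,2],im["k1"],(im["depth"]>0).mean())
    np.savez(f"{n}0.npz",W=cloud(im),f=im["frame"])
print(state())
E
```

```text
pics
top [ 0.35545769 -0.03904129  1.39375365] [ 0.15836745 -0.00531453 -0.98736594] 0.00015989568938105976 0.99592578125
side [0.32604812 0.8593211  0.85447539] [ 0.17716828 -0.72757466 -0.66275675] -0.09482629261769566 0.99580859375
{'time': 0.1, 'joint_pos': array([-1.32068856e+00,  9.17658067e-02,  1.23173752e+00, -2.08026240e-05,
        1.81977342e+00, -5.66970182e-02]), 'dq': array([ 0.00077486, -0.00205545, -0.00043812, -0.00065879, -0.00044886,
        0.00097861]), 'joint_torque': array([ 2.60194312e-03, -4.47860062e+01, -4.07568920e+01,  6.99294708e-02,
        2.84866558e-02, -1.09279847e-04]), 'ee_pos': array([ 0.18114296, -0.57175323,  0.22964634]), 'ee_rot': array([-8.37141093e-04,  9.88256948e-01,  1.52798870e-01, -9.13394291e-05]), 'ft_force': array([0.53210442, 0.24232391, 0.10000206]), 'moment': array([ 0.06330017, -0.0526714 ,  0.00741696]), 'finger_gap': 0.08783273287333716}
```

View pics/top0.png

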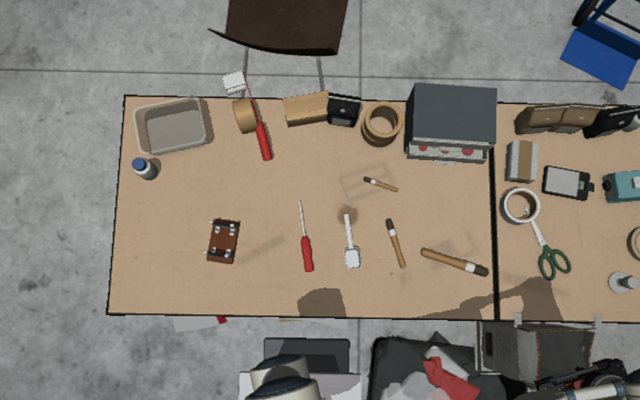

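View pics/side0.png

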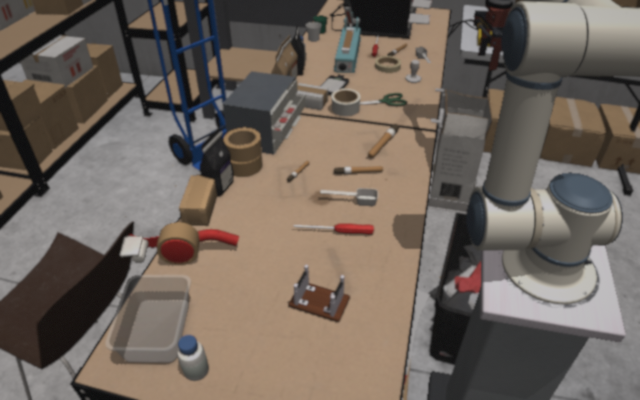

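Three brushes are visible in the top view: small at (380,184), medium at (396,243) and large at (454,262). The middle-sized one should be (396,243), and the rest is at (223,241). Next I'll measure them and confirm in a crop.

```bash
cat > meas.py <<'E'
from h import *
def fit(W,m,name):
    P=W[m]; xy=P[:,:2].astype(np.float32)
    (c,s,a)=cv2.minAreaRect(xy); b=cv2.boxPoints((c,s,a))
    e=[b[1]-b[0],b[2]-b[1]]; l=max(e,key=np.linalg.norm)
    print(name,m.sum(),"c",np.round(c,4),"size",np.round(s,4),"dir",round(float(np.degrees(np.arctan2(l[1],l[0]))),1),"zmed/max",np.round([np.median(P[:,2]),P[:,2].max()],4))
    return c
E
python3 - <<'E'
from meas import *
D=np.load("top0.npz");W=D["W"];f=D["f"]
print("bench z",np.nanmedian(W[200:300,260:290,2]), [np.round(W[r,c],3) for r,c in((110,130),(300,130),(300,480))])
Z=np.nan_to_num(W[...,2])
# colour: differs from locally blurred bench, or height
m=((Z>0.007)&(Z<0.12)).astype(np.uint8); m[:170]=0;m[288:]=0;m[:,:180]=0;m[:,490:]=0
n,L,S,C=cv2.connectedComponentsWithStats(m)
for i in range(1,n):
    if S[i,4]>25: print(np.round(C[i]));fit(W,L==i,i)
T=lambda a:cv2.resize(a,None,fx=5,fy=5,interpolation=cv2.INTER_CUBIC)
a=T(f[165:285,350:500]);
cv2.imwrite("pics/c1.png",a)
b=cv2.resize(f[210:270,195:255],None,fx=9,fy=9,interpolation=cv2.INTER_CUBIC);cv2.imwrite("pics/c2.png",b)
R=W[205:275,195:250].reshape(-1,3)
for lo,hi in((.008,.02),(.055,.067),(.067,.085)):
    q=R[(R[:,2]>lo)&(R[:,2]<hi)]; r=cv2.minAreaRect(q[:,:2].astype(np.float32));print(lo,len(q),np.round(r[0],4),np.round(r[1],4),r[2],np.median(q[:,2]))
E
```

```text
bench z 0.00036909394850082045 [array([0.857, 0.496, 0.004]), array([ 0.33 ,  0.459, -0.003]), array([ 0.345, -0.475,  0.003])]
[379. 183.]
29 162 c [ 0.6567 -0.2075] size [0.0996 0.0171] dir 74.4 zmed/max [0.0142 0.0219]
[305. 246.]
107 398 c [ 5.095e-01 -3.000e-04] size [0.1953 0.0255] dir 9.5 zmed/max [0.0215 0.0322]
[350. 242.]
154 269 c [ 0.4958 -0.1224] size [0.1484 0.0416] dir 9.5 zmed/max [0.0267 0.0356]
[222. 241.]
171 1162 c [0.4917 0.2176] size [0.0755 0.1172] dir -6.3 zmed/max [0.014  0.0786]
[394. 242.]
177 334 c [ 0.4914 -0.2477] size [0.1409 0.0204] dir 18.5 zmed/max [0.0183 0.027 ]
[456. 262.]
269 615 c [ 0.4451 -0.4042] size [0.1869 0.0301] dir 70.2 zmed/max [0.0239 0.033 ]
0.008 906 [0.5013 0.207 ] [0.18   0.1203] 7.824967861175537 0.013192067296822652
0.055 121 [0.4909 0.2142] [0.0575 0.0883] 81.62474822998047 0.06082965384730654
0.067 44 [0.4919 0.2177] [0.0631 0.0872] 82.079345703125 0.07304081895928416
```

View pics/c1.png

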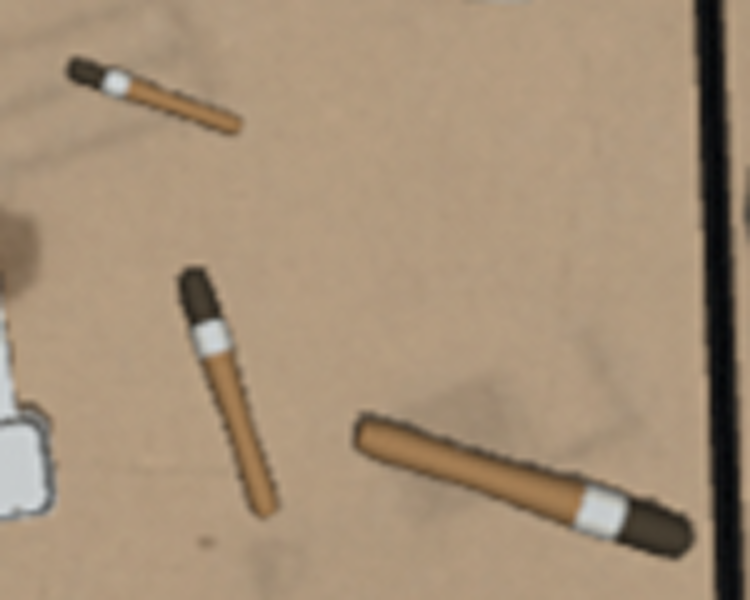

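View pics/c2.png

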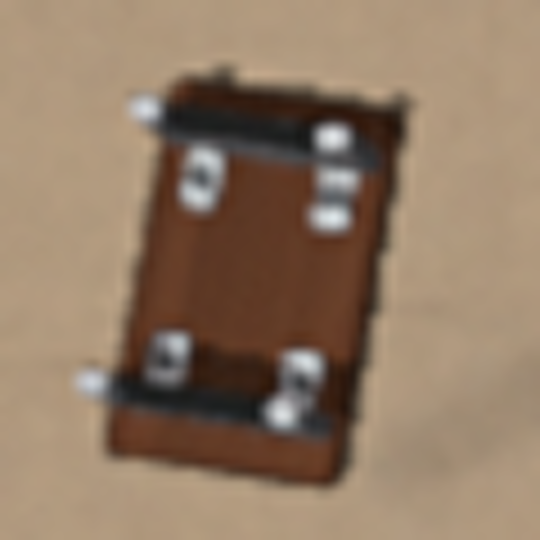

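The crop confirms the medium brush at (396,243) in the top view. It is 141 × 20 mm, against 100 mm and 187 mm for the other two. Its middle is at (0.491, -0.248) with yaw 18.5°. The rest is centred at (0.492, 0.218) with its long axis at about -8°. Now I'll grasp and lift.

```bash
cat >> h.py <<'E'
def q(deg): a=np.radians(deg)/2; return [0,np.cos(a),np.sin(a),0]
E
python3 - <<'E'
from h import *
x,y=.4914,-.2477
move_to([x,y,.13],q(18.5)); f0=state()["ft_force"]
move_l([x,y,.03],.15); move_l([x,y,.011],.03)
print("down",state()["ee_pos"],state()["ft_force"]-f0)
close(); print("gap",state()["finger_gap"])
move_l([x,y,.06],.05); move_l([x,y,.20],.15); hold(.2)
s=state();print("gap",s["finger_gap"],s["ee_pos"],s["ft_force"]-f0,s["time"])
im=get_image("side");W=cloud(im);cv2.imwrite("pics/s1.png",cv2.resize(im["frame"][40:290,240:560],None,fx=2.4,fy=2.4))
E
```

```text
down [ 0.49145372 -0.24772101  0.01105217] [ 0.40360027 -0.57811217  1.10441488]
gap 0.020419399404174123
gap 0.020420645611185277 [ 0.49109788 -0.24752331  0.19886976] [0.49069067 0.02601208 0.38031409] 6.8417
```

View pics/s1.png

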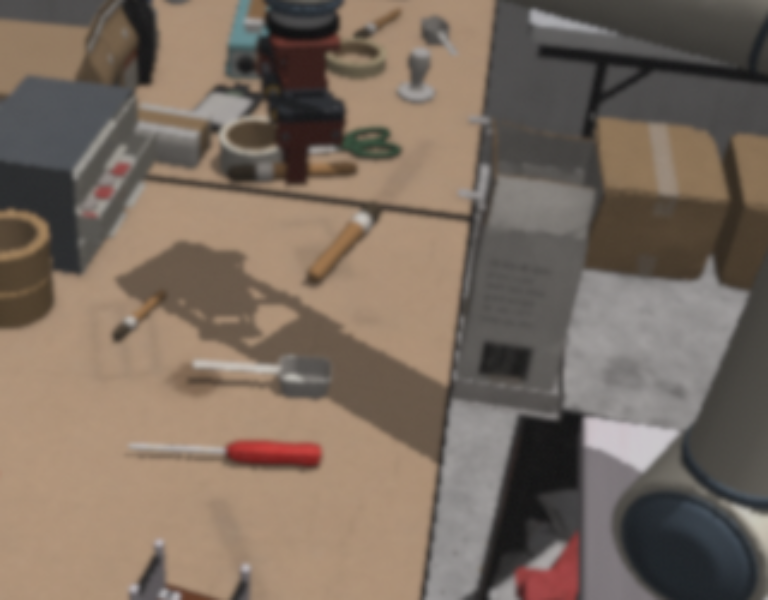

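The side crop shows the brush held level near (290,170), with the fingers at about its middle. Next I'll carry it over and lower it until it touches.

```bash
python3 - <<'E'
from h import *
x,y=.4918,.2177
move_to([x,y,.20],q(-7.8)); move_l([x,y,.10],.12); hold(.3)
f0=state()["ft_force"]
for z in np.arange(.077,.0674,-.0015):
    move_l([x,y,z],.03); hold(.1); s=state(); dz=(s["ft_force"]-f0)[2]
    print(round(z,4),round(s["ee_pos"][2],4),round(dz,2))
    if dz>3: break
print(s["ee_pos"],s["time"])
im=get_image("side");cv2.imwrite("pics/s2.png",cv2.resize(im["frame"][220:340,260:400],None,fx=5,fy=5,interpolation=cv2.INTER_CUBIC))
E
```

```text
0.077 0.0773 -0.27
0.0755 0.0755 -0.58
0.074 0.074 -0.12
0.0725 0.0725 -0.55
0.071 0.071 -0.7
0.0695 0.071 6.28
[0.49184155 0.21770894 0.07096668] 12.6417
```

View pics/s2.png

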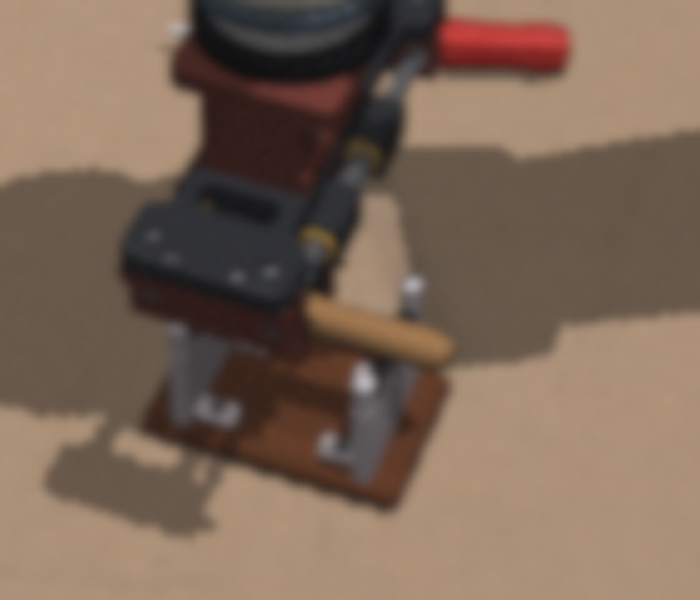

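The brush touches down between the lips at TCP z = 0.071, which matches the expected saddle height. I'll release it, back off and verify.

```bash
python3 - <<'E'
from meas import *
x,y=.4918,.2177
move_l([x,y,.0705],.02); gripper_open(); hold(.3)
move_l([x,y,.10],.04); move_l([x,y,.22],.15); move_to([.42,-.40,.28],q(0)); hold(.2)
print(state()["time"])
T=get_image("top");W=cloud(T);Z=np.nan_to_num(W[...,2]);np.savez("top1.npz",W=W,f=T["frame"])
hsv=cv2.cvtColor(T["frame"],cv2.COLOR_BGR2HSV)
m=(Z>.064)&(Z<.1);m[:205]=0;m[275:]=0;m[:,:190]=0;m[:,255:]=0
fit(W,m,"top of rest+brush"); 
m2=(m&(hsv[...,1]>90)&(hsv[...,2]>90));fit(W,m2,"handle")
P=W[m]; u=np.array([np.cos(np.radians(-7.8)),np.sin(np.radians(-7.8))]); d=P[:,:2]-[x,y]; a=d@u; c=d@[-u[1],u[0]]
k=np.abs(c)<.018
for lo in np.arange(-.08,.08,.02):
    j=k&(a>=lo)&(a<lo+.02)
    if j.any(): print(round(lo,2),j.sum(),"across",np.round(np.median(c[j]),4),"zmax",np.round(np.percentile(P[j,2],80),4))
print("along",a[k].min(),a[k].max())
m=((Z>0.007)&(Z<0.05)).astype(np.uint8); m[:170]=0;m[288:]=0;m[:,:280]=0;m[:,365:]=0
n,L,S,C=cv2.connectedComponentsWithStats(m)
for i in range(1,n):
    if S[i,4]>100: fit(W,L==i,i)
s=get_image("side")["frame"][220:340,260:400];t=T["frame"][180:300,180:320]
g=lambda a:cv2.resize(a,(395,340),interpolation=cv2.INTER_CUBIC)
cv2.imwrite("pics/f.png",np.hstack([g(s),g(t)]))
E
```

```text
18.6333
top of rest+brush 420 c [0.494  0.2173] size [0.0628 0.1395] dir -8.0 zmed/max [0.0775 0.0875]
handle 208 c [0.4692 0.2223] size [0.0169 0.0889] dir -8.8 zmed/max [0.0778 0.0874]
-0.08 15 across 0.0003 zmax 0.0793
-0.06 53 across -0.0002 zmax 0.0799
-0.04 48 across 0.0001 zmax 0.0802
-0.02 49 across 0.0001 zmax 0.081
0.0 54 across 0.0008 zmax 0.0814
0.02 62 across -0.0014 zmax 0.0815
0.04 60 across -0.0005 zmax 0.0813
0.06 28 across -0.0006 zmax 0.0802
along -0.0674920752738166 0.0719740923774163
26 399 c [5.092e-01 3.000e-04] size [0.1955 0.0255] dir 10.6 zmed/max [0.0217 0.0325]
35 255 c [ 0.4957 -0.1232] size [0.1481 0.0453] dir 11.9 zmed/max [0.0263 0.0346]
```

View pics/f.png

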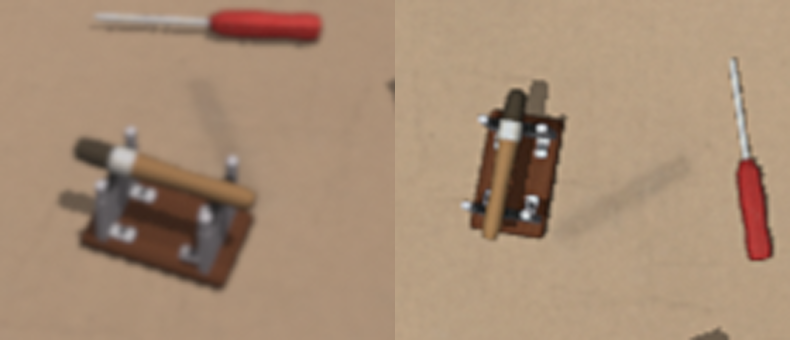

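The brush lies level in both saddles, about 2 mm off centre along the rest and under 1 mm across it. The screwdriver and scoop have not moved.

```bash
python3 -c "
from bench import *
print(job_done(), state()['time'])"
```

```text
the job is handed in; nothing more can be done
the job is handed in; nothing more can be done
```

The brush is back on its rest and the job is handed in. I gripped the middle-sized of the three brushes (141 mm long by measurement) at its middle and carried it to the rest. I lowered it until the wrist force showed it touching the saddles, then let go and backed the arm away.

Last checks, from the final pictures:
- **Position:** the brush is about 2 mm off centre along the rest and under 1 mm across it. It is within about 1° of the rest's axis.
- **Height and level:** its top is about 81 mm above the bench, so its middle is about 70 mm up. It is level to about 1°, with the bristles clear of the bench.
- **Bystanders:** the screwdriver and the scoop measured within 1 mm of where they started.
- **Time:** the robot's clock read 18.6 s just before the last pictures, against the 32 s limit.

No check failed. The one disagreement was the scoop's angle, which read about 2° different from the first picture. I put that down to noise in the depth image, since the arm never went near it.

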